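Clear the check weights off the balance

ROBOT

A 6-joint arm with a two-finger parallel gripper is mounted at the origin on the work surface. World frame = base frame: x ahead of the robot, y to its left, z up, the work surface at z = 0. Lengths are in m, angles in rad, forces in N, time in s.
With the tool pointing down it reaches from about 0.35 to 0.85 m from the base axis. Payload 8.1 kg.
Tool frame: the origin (TCP) lies midway between the tips of the shut fingers; the grasp point (between the pads) lies 19 mm behind it; z points along the fingers, y is the line along which they close (so a half turn about z gives the same grasp; the last joint's range is limited). The gripper opens to 93 mm and grips with 3 to 60 N. Pads are 15 mm wide; open, the fingers measure 128 mm over their backs; the gripper's body (75 mm by 188 mm) begins 65 mm behind the grasp point.
Start: joints at [1.04, 0.13, 1.488, -0, 1.523, -0.085], TCP at [0.259, 0.541, 0.219] pointing down, gripper open.
Joint ranges: [-2.96, 2.96], [-0.89, 2.26], [0.02, 2.5], [-1.34, 4.48], [0, 2.73], [-2.66, 2.66]. Speed limits (rad/s): [2.39, 2.39, 2.79, 3.14, 3.14, 3.14].

INTERFACE

Orientations are given as [roll, pitch, yaw] about the fixed x, y, z axes, in that order (R = Rz(yaw) Ry(pitch) Rx(roll)).
In Python, from workcell import observe, capture, job gives the robot as it stands.
- The arm moves only by the tool jog_arm, never from a script. Its argument "moves" is a list of rows, each a list of 3 entries, a list of its own where there are three numbers: the shift along the tool's x, y, z scaled (see below), then the turn, a rotation vector about the tool's x, y, z scaled (see below), then the opening, from -1 (shut) to 1 (fully open), so that 0 is half open. A call has 1 to 8 rows; each row shifts and turns the commanded pose from where the row before left it, along the tool's axes as they then stand; what a row does not reach is not made up. The controller multiplies each number of a shift by 20 mm and each number of a turn by 0.1 rad. A row lasts 1/10 s, in which the tool goes at most 50 mm and 8.59 degrees, less where a joint would pass 70% of its speed; a pose out of reach is approached as far as the arm can. A call with a number of a shift or a turn outside -1 to 1 is refused whole. A call with a gripper value outside its range is refused whole. The fingers move at their own pace and stop on an object; "newtons" is the grip in N (left out, the last holds). Time passes only in rows, so rows that do not move let the fingers close. It gives the time, the measured TCP pose, the force, the opening and the grip force at its end, in the units of the state.
- observe(): the state, without advancing time (a new reading comes with each control period).
- capture(name): name is "side" or "top" or "wrist"; returns a dict with "pixels" (384x512x3 uint8, red, green, blue), "range_z" (384x512 float32, m along the optical axis (not along the pixel's ray), 0 where there is no reading), "camera_matrix" (3x3 intrinsics, pixels), "D" ([k1, k2, p1, p2, k3] as OpenCV has them; the pictures are not rectified), "view" (4x4, takes a point from world to camera coordinates). Camera axes: x right, y up, looking along -z (the intrinsics and any distortion apply to the point x, -y, -z); pixel columns grow to the right and rows downward; lengths in m; the calibration is good to about 2 mm. A picture is of the moment at which its call begins.
- job.close_job(): hands the job in; it is judged then, once.
The state is a dict: "time": time; "joints": joint angles; "joint_velocities": joint speeds; "joint_torque": joint torques, N m; "ee_pos": TCP position; "orientation": TCP orientation; "ft_force": force on the tool from outside, world axes, zero at the start; "torque": the same for the moment, N m; "width": opening from 0.0 (shut) to 1.0 (fully open); "gripper_force": force on a finger pad.
Only numpy, scipy, OpenCV 4.12 (cv2) and the standard library are available. Lean on these libraries where they do the work, as an engineer would, in place of code of your own. Each camera call takes 0.05 s, during which the arm holds its last target. There are 200 camera calls.

TASK

The check of the laboratory balance is finished: take the stack of four steel weights off its pan one at a time, working down from the top, and put each straight into the recess of its own wooden holder - the narrowest weight in the smallest holder, the next in the next larger, and so on up to the widest in the largest. Set each weight down flat inside its recess rather than letting it drop, and leave the little red-capped pot and the amber bottle where they stand.

Things in the scene. Friction and masses are not known exactly. Their poses are not given: they have to be found in the camera images.
- weight_small_mid (a point): Centre (half-way up) of the narrowest steel weight: a plain upright cylinder 22 mm in diameter and 24 mm tall, about 72 g, z along its axis. At the start it is at the top of the stack. The four weights stand roughly concentric, within a few mm, so each shows as a ring round the one above it.
- weight_medium_mid (a point): Centre (half-way up) of the second narrowest steel weight: a plain upright cylinder 34 mm in diameter and 24 mm tall, about 170 g, z along its axis. At the start it is on top of the second widest weight. The four weights stand roughly concentric, within a few mm, so each shows as a ring round the one above it.
- weight_large_mid (a point): Centre (half-way up) of the second widest steel weight: a plain upright cylinder 48 mm in diameter and 24 mm tall, about 340 g, z along its axis. At the start it is on top of the widest weight. The four weights stand roughly concentric, within a few mm, so each shows as a ring round the one above it.
- weight_giant_mid (a point): Centre (half-way up) of the widest steel weight: a plain upright cylinder 64 mm in diameter and 24 mm tall, about 600 g, z along its axis. At the start it is at the bottom of the stack, standing on the balance's flat round dark steel pan (140 mm across, 70 mm above the bench; no part of the balance is higher than the pan). The four weights stand roughly concentric, within a few mm, so each shows as a ring round the one above it.
- holder_small_floor (a point): Centre of the recess floor of the holder for the narrowest weight: a square dark wooden block 58 mm on a side and 12 mm high, fixed to the bench, with a round recess 38 mm across and 5 mm deep in its top, lined with thin light cork (floor 7 mm above the bench; this point lies on that floor). z up, x and y along the block's sides. The four blocks differ in size only; they lie on the right half of the bench in any arrangement, centres 110 mm or more apart.
- holder_medium_floor (a point): Centre of the recess floor of the holder for the second narrowest weight: a square dark wooden block 70 mm on a side and 12 mm high, fixed to the bench, with a round recess 50 mm across and 5 mm deep in its top, lined with thin light cork (floor 7 mm above the bench; this point lies on that floor). z up, x and y along the block's sides. The four blocks differ in size only; they lie on the right half of the bench in any arrangement, centres 110 mm or more apart.
- holder_large_floor (a point): Centre of the recess floor of the holder for the second widest weight: a square dark wooden block 84 mm on a side and 12 mm high, fixed to the bench, with a round recess 64 mm across and 5 mm deep in its top, lined with thin light cork (floor 7 mm above the bench; this point lies on that floor). z up, x and y along the block's sides. The four blocks differ in size only; they lie on the right half of the bench in any arrangement, centres 110 mm or more apart.
- holder_giant_floor (a point): Centre of the recess floor of the holder for the widest weight: a square dark wooden block 100 mm on a side and 12 mm high, fixed to the bench, with a round recess 80 mm across and 5 mm deep in its top, lined with thin light cork (floor 7 mm above the bench; this point lies on that floor). z up, x and y along the block's sides. The four blocks differ in size only; they lie on the right half of the bench in any arrangement, centres 110 mm or more apart.
- pot: Small white pot with a red cap, loose, 36 mm in diameter, 50 mm high, standing among the holders; origin at the centre of its underside. To be left alone.
- bottle: Amber bottle with a black cap, loose, 60 mm in diameter, 105 mm high, standing beyond the holders; origin at the centre of its underside. To be left alone.
There are look-alikes about, which are no part of the job. What is shaped like the part that bears weight_giant_mid but pink is not meant.

How it is judged:
On the way, in this order (a step that is already met when the one before it is completed fails the run):
1. the narrowest weight sits flat and released in its holder (horizontal distance between weight_small_mid and holder_small_floor below 0.011 m and z of weight_small_mid in the frame of holder_small_floor between 0.009 and 0.0145 m and angle between weight_small_mid's own z axis and vertical below 0.07 rad and contact force between the fingers and weight_small below 0.1 N and linear speed of weight_small below 0.02 m/s), for 0.2 s.
2. the second narrowest weight sits flat and released in its holder (after the narrower ones) (horizontal distance between weight_medium_mid and holder_medium_floor below 0.011 m and z of weight_medium_mid in the frame of holder_medium_floor between 0.009 and 0.0145 m and angle between weight_medium_mid's own z axis and vertical below 0.07 rad and contact force between the fingers and weight_medium below 0.1 N and linear speed of weight_medium below 0.02 m/s), for 0.2 s.
3. the second widest weight sits flat and released in its holder (after the narrower ones) (horizontal distance between weight_large_mid and holder_large_floor below 0.011 m and z of weight_large_mid in the frame of holder_large_floor between 0.009 and 0.0145 m and angle between weight_large_mid's own z axis and vertical below 0.07 rad and contact force between the fingers and weight_large below 0.1 N and linear speed of weight_large below 0.02 m/s), for 0.2 s.
4. the widest weight sits flat and released in its holder (after the narrower ones) (horizontal distance between weight_giant_mid and holder_giant_floor below 0.011 m and z of weight_giant_mid in the frame of holder_giant_floor between 0.009 and 0.0145 m and angle between weight_giant_mid's own z axis and vertical below 0.07 rad and contact force between the fingers and weight_giant below 0.1 N and linear speed of weight_giant below 0.02 m/s), for 0.2 s.
At the end, for the whole second after the job is handed in: Each of the four weights lies released and at rest in the recess of the holder of its own size rank: flat on the recess floor (upright within 4 degrees, height within 3 mm) and its centre within 11 mm of the recess's centre (all of step 1 and all of step 2 and all of step 3 and all of step 4); the robot touches nothing.
It fails at once if a weight is dropped or thrown (moves faster than 0.6 m/s while the fingers do not touch it, as after a fall of about 18 mm) ((linear speed of weight_small above 0.6 m/s and contact force between the fingers and weight_small below 0.05 N) or (linear speed of weight_medium above 0.6 m/s and contact force between the fingers and weight_medium below 0.05 N) or (linear speed of weight_large above 0.6 m/s and contact force between the fingers and weight_large below 0.05 N) or (linear speed of weight_giant above 0.6 m/s and contact force between the fingers and weight_giant below 0.05 N)).
It fails at once if the pot is shifted by more than 20 mm or tipped (distance of pot from where it was at the start of the episode above 0.02 m or angle between pot's own z axis and vertical above 0.3 rad).
It fails at once if the bottle is shifted by more than 20 mm or tipped (distance of bottle from where it was at the start of the episode above 0.02 m or angle between bottle's own z axis and vertical above 0.3 rad).
It also fails if it takes over 128 s, if anything falls off the work surface, if the arm or the gripper's body presses on something with over 40 N, if the wrist force passes 120 N, or if a joint passes its speed limit or range.

## Working session

There is one attempt and no reset: what is moved stays moved. The work goes in short steps, Python scripts to look and compute and a tool call to move; the robot and the scene stay as the last step left them, time stands still between calls to the robot, and variables do not carry over. Pictures are saved under pics/ and viewed, at most 14 in all, crops included, and the job is handed in when it is done.

Besides the shell and the picture viewer there is one more tool, called after "Call:" as name(argument=value, ...) on one line, values as JSON. jog_arm: Moves the arm, as the interface text tells. Shifts and turns lie within -1 to 1; 1 stands for 20 mm of shift or 0.1 rad of turn. Its arguments: {"type":"object","properties":{"moves":{"type":"array"},"newtons":{"type":"number"}},"required":["moves"]}

```bash
mkdir -p pics; cat > h.py <<'E'
import numpy as np, cv2
from workcell import observe, capture, job
def snap(n, f=None):
    c=capture(n)
    if f: cv2.imwrite('pics/'+f, c['pixels'][:,:,::-1])
    return c
def world(c):
    """world xyz for every pixel (H,W,3), nan without reading"""
    z=c['range_z']; H,W=z.shape
    uv=np.stack(np.meshgrid(np.arange(W),np.arange(H)),-1).reshape(-1,1,2).astype(np.float64)
    p=cv2.undistortPoints(uv,np.array(c['camera_matrix'],float),np.array(c['D'],float)).reshape(H,W,2)
    P=np.stack([p[...,0]*z,-p[...,1]*z,-z,np.ones_like(z)],-1)
    X=(P@np.linalg.inv(np.array(c['view'])).T)[...,:3]
    X[z<=0]=np.nan
    return X
E
python3 - <<'E'
from h import *
for n in('top','side','wrist'):
    c=snap(n,n+'0.png'); print(n,np.linalg.inv(c['view'])[:3,3],c['camera_matrix'][0])
    np.save(n+'0.npy',world(c))
print(observe())
E
```

```text
top [0.48788721 0.02707562 1.02736268] [377.9374417    0.         255.80659091]
side [0.57791098 0.85869796 0.71243392] [398.12267854   0.         259.10852794]
wrist [0.18649213 0.57560272 0.3832343 ] [292.62901399   0.         255.10782829]
{'time': 0.15, 'joints': array([ 1.03960439e+00,  1.30980225e-01,  1.48900636e+00,  1.69702776e-05,
        1.52299192e+00, -8.53672864e-02]), 'joint_velocities': array([-0.00141712, -0.00090677, -0.003788  , -0.00042177, -0.00073556,
        0.00076499]), 'joint_torque': array([ 1.38752530e-03, -5.60466993e+01, -4.92339420e+01,  7.69700878e-02,
        3.04065167e-02, -1.28848542e-04]), 'ee_pos': array([0.25846198, 0.54100712, 0.21784538]), 'orientation': array([-3.14021330e+00, -1.35050371e-04,  2.69576709e+00]), 'ft_force': array([ 1.2798903 , -0.16760645,  0.37278218]), 'torque': array([ 0.00659855, -0.00740326,  0.02798928]), 'gripper_force': 0.0, 'width': 0.9999190582237945}
```

View pics/top0.png

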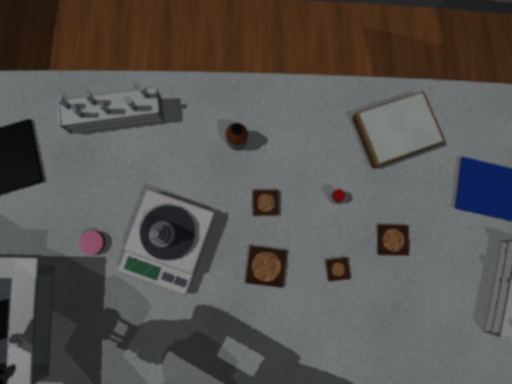

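View pics/side0.png

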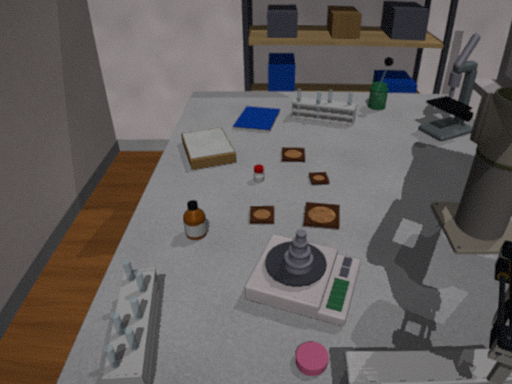

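The top view shows the stack at about (165,233) on the balance. The holders are at (266,203), (267,265), (338,269) and (394,240), the pot at (338,196) and the bottle at (236,134). I'll measure these now.

```bash
python3 - <<'E'
from h import *
c=capture('top'); X=world(c)
hsv=cv2.cvtColor(c['pixels'],cv2.COLOR_RGB2HSV)
K,D,V=np.array(c['camera_matrix']),np.array(c['D']),np.array(c['view'])
def ray(u,v,z):
    p=cv2.undistortPoints(np.array([[[u,v]]],float),K,D).ravel()
    M=np.linalg.inv(V); d=M[:3,:3]@np.array([p[0],-p[1],-1]); o=M[:3,3]
    return o+d*(z-o[2])/d[2]
# cork
for (u,v) in [(266,203),(267,265),(338,269),(394,240)]:
    w=26; sub=c['pixels'][v-w:v+w,u-w:u+w].astype(int)
    g=sub.sum(2)
    dark=(g<0.62*np.median(g[:6]) ).astype(np.uint8)|((sub[...,0]-sub[...,2])>25).astype(np.uint8)
    n,l,s,ce=cv2.connectedComponentsWithStats(dark); i=1+np.argmax(s[1:,4])
    ys,xs=np.where(l==i); r=cv2.minAreaRect(np.stack([xs,ys],1).astype(np.float32))
    cork=((sub[...,0]-sub[...,2])>45).astype(np.uint8)
    n,l,s,ce=cv2.connectedComponentsWithStats(cork); j=1+np.argmax(s[1:,4])
    print((u,v),'block',ray(u-w+r[0][0],v-w+r[0][1],.012).round(4),np.array(r[1]).round(1),round(r[2],1),'cork',ray(u-w+ce[j][0],v-w+ce[j][1],.007).round(4),s[j], 'z',np.nanmedian(X[v-3:v+4,u-3:u+4,2]).round(4))
for nm,Y in(('top',X),('side',world(capture('side')))):
    m=(abs(Y[...,0]-.487)<.3)&(abs(Y[...,1]-.26)<.15)
    z=Y[...,2]
    for lo,hi in((.155,.175),(.133,.15),(.109,.126),(.085,.102),(.064,.077)):
        q=Y[m&(z>lo)&(z<hi)]
        if len(q): print(nm,lo,len(q),q.min(0).round(4),q.max(0).round(4),np.median(q,0).round(4))
for (u,v) in [(338,196),(236,134)]: print(X[v-2:v+3,u-2:u+3].reshape(-1,3).mean(0).round(3))
print('bench',np.nanmedian(X[290:300,400:430,2]))
E
```

```text
(266, 203) block [ 0.6167 -0.0438  0.012 ] [28. 25.] 0.0 cork [ 0.6172 -0.042   0.007 ] [ 18  18  15  16 196] z 0.0069
(267, 265) block [ 0.4466 -0.0452  0.012 ] [39.6 38.2] 7.1 cork [ 0.4451 -0.044   0.007 ] [ 11  14  29  28 605] z 0.0079
(338, 269) block [ 0.4399 -0.2373  0.012 ] [22.4 23.2] 82.4 cork [ 0.4389 -0.2387  0.007 ] [ 20  20  12  13 112] z 0.0079
(394, 240) block [ 0.5197 -0.3936  0.012 ] [30. 32.] 90.0 cork [ 0.5178 -0.3957  0.007 ] [ 16  15  20  22 331] z 0.0079
top 0.155 85 [0.5134 0.208  0.157 ] [0.534  0.2302 0.1696] [0.5245 0.2182 0.1657]
top 0.133 92 [0.5095 0.2027 0.1338] [0.5423 0.235  0.1489] [0.5292 0.2117 0.1415]
top 0.109 149 [0.5029 0.1959 0.1097] [0.5487 0.2433 0.1258] [0.5199 0.2102 0.1178]
top 0.085 216 [0.4961 0.1859 0.0851] [0.5574 0.2486 0.1003] [0.5281 0.2019 0.0937]
top 0.064 1862 [0.4642 0.141  0.0649] [0.6002 0.2797 0.077 ] [0.5346 0.2001 0.0701]
side 0.155 81 [0.5146 0.2093 0.1556] [0.5335 0.2317 0.1688] [0.5235 0.2254 0.1651]
side 0.133 126 [0.5092 0.21   0.1332] [0.5412 0.239  0.1499] [0.5269 0.2297 0.1412]
side 0.109 198 [0.5013 0.2053 0.1094] [0.5471 0.2463 0.1258] [0.525  0.2357 0.1174]
side 0.085 247 [0.4952 0.2007 0.0851] [0.5571 0.2522 0.1019] [0.5294 0.2408 0.0934]
side 0.064 1449 [0.4615 0.1393 0.0642] [0.5993 0.2803 0.077 ] [0.544  0.2315 0.0703]
[ 0.631 -0.232  0.051]
[0.781 0.039 0.096]
bench 0.00046422329425088726
```

Call:
jog_arm(moves=[[[0,0,0],[0,0,-1],1],[[0,0,0],[0,0,-1],1],[[0,0,0],[0,0,-1],1],[[0,0,0],[0,0,-1],1],[[0,0,0],[0,0,-0.46],1],[[-0.8,-1,0],[0,0,0],1],[[-0.8,-1,0],[0,0,0],1],[[-0.8,-1,0],[0,0,0],1]])

```text
time: 1.05
ee_pos: [0.3069, 0.4807, 0.2184]
orientation: [-3.141, -0.0, -3.141]
ft_force: [0.4, 0.1, -0.0]
width: 0.999
gripper_force: 0.0
```

Call:
jog_arm(moves=[[[-0.8,-1,0],[0,0,0],1],[[-0.8,-1,0],[0,0,0],1],[[-0.8,-1,0],[0,0,0],1],[[-0.8,-1,0],[0,0,0],1],[[-0.8,-1,0],[0,0,0],1],[[-0.8,-1,0],[0,0,0],1],[[-0.8,-1,0],[0,0,0],1],[[-0.8,-1,0],[0,0,0],1]])

```text
time: 1.85
ee_pos: [0.4352, 0.3205, 0.2186]
orientation: [-3.142, -0.0, -3.141]
ft_force: [0.9, 0.3, -0.0]
width: 1.002
gripper_force: 0.0
```

Call:
jog_arm(moves=[[[-0.8,-1,0],[0,0,0],1],[[-0.8,-1,0],[0,0,0],1],[[-0.8,-1,0],[0,0,0],1],[[-0.8,-1,0],[0,0,0],1],[[-0.8,-1,0],[0,0,0],1],[[-0.4,0,0],[0,0,0],1],[[0,0,0],[0,0,0],1],[[0,0,0],[0,0,0],1]])

```text
time: 2.65
ee_pos: [0.5223, 0.2221, 0.2184]
orientation: [3.141, -0.001, -3.141]
ft_force: [0.7, -0.2, 0.3]
width: 1.001
gripper_force: 0.0
```

```bash
python3 - <<'E'
from h import *
c=snap('wrist','w1.png'); Y=world(c); z=Y[...,2]
m=(abs(Y[...,0]-.524)<.05)&(abs(Y[...,1]-.218)<.05)
for lo,hi in((.160,.175),(.137,.147),(.113,.123),(.089,.099)):
    q=Y[m&(z>lo)&(z<hi)]
    if len(q): print(lo,len(q),q.min(0).round(4),q.max(0).round(4),((q.min(0)+q.max(0))/2).round(4),np.median(q[:,2]).round(4))
E
```

```text
0.16 580 [0.5121 0.208  0.16  ] [0.5339 0.2299 0.1669] [0.523  0.219  0.1635] 0.1652
0.137 445 [0.5086 0.2033 0.1371] [0.5375 0.236  0.147 ] [0.5231 0.2197 0.142 ] 0.1412
0.113 724 [0.5004 0.1968 0.113 ] [0.5432 0.2438 0.1228] [0.5218 0.2203 0.1179] 0.1173
0.089 842 [0.4937 0.1864 0.089 ] [0.5524 0.25   0.0989] [0.5231 0.2182 0.094 ] 0.0933
```

View pics/w1.png

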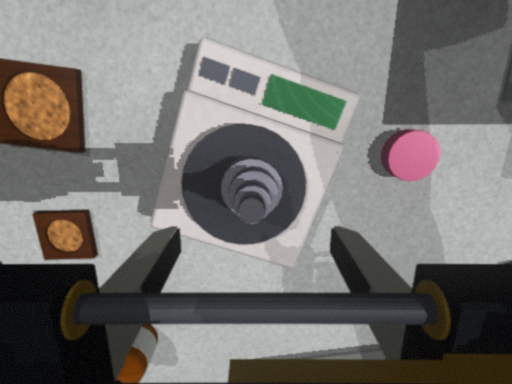

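Call:
jog_arm(moves=[[[-0.05,-0.15,0.8],[0,0,0],1],[[0,0,0.8],[0,0,0],1],[[0,0,0.8],[0,0,0],1],[[0,0,0.6],[0,0,0],1],[[0,0,0.45],[0,0,0],1],[[0,0,0],[0,0,0],1],[[0,0,0],[0,0,0],1]], newtons=20)

```text
time: 3.4
ee_pos: [0.5238, 0.2185, 0.1497]
orientation: [3.142, -0.0, -3.141]
ft_force: [-0.3, -0.5, 0.7]
width: 0.998
gripper_force: 0.0
```

Call:
jog_arm(moves=[[[0,0,0],[0,0,0],-0.3],[[0,0,0],[0,0,0],-0.3],[[0,0,0],[0,0,0],-0.4],[[0,0,0],[0,0,0],-0.45],[[0,0,0],[0,0,0],-1],[[0,0,0],[0,0,0],-1],[[0,0,0],[0,0,0],-1],[[0,0,0],[0,0,0],-1]], newtons=20)

```text
time: 4.2
ee_pos: [0.5237, 0.2184, 0.1496]
orientation: [-3.142, -0.0, -3.141]
ft_force: [-0.4, -0.1, -0.5]
width: 0.362
gripper_force: 0.0
```

Call:
jog_arm(moves=[[[0,0,0],[0,0,0],-1],[[0,0,0],[0,0,0],-1],[[0,0,0],[0,0,0],-1],[[0,0,0],[0,0,0],-1],[[0,0,0],[0,0,0],-1],[[0,0,0],[0,0,0],-1]])

```text
time: 4.8
ee_pos: [0.5237, 0.2185, 0.1496]
orientation: [3.142, 0.0, -3.141]
ft_force: [0.3, 0.9, 0.1]
width: 0.231
gripper_force: 20.0
```

Call:
jog_arm(moves=[[[0,0,-0.5],[0,0,0],-1],[[0,0,-0.8],[0,0,0],-1],[[0,0,-0.7],[0,0,0],-1],[[0.2,-1,0],[0,0,0],-1],[[0.2,-1,0],[0,0,0],-1],[[0.2,-1,0],[0,0,0],-1],[[0.2,-1,0],[0,0,0],-1],[[0.2,-1,0],[0,0,0],-1]])

```text
time: 5.6
ee_pos: [0.5043, 0.1178, 0.1916]
orientation: [3.141, 0.002, -3.141]
ft_force: [0.3, -0.2, -0.6]
width: 0.232
gripper_force: 20.0
```

Call:
jog_arm(moves=[[[0.2,-1,0],[0,0,0],-1],[[0.2,-1,0],[0,0,0],-1],[[0.2,-1,0],[0,0,0],-1],[[0.2,-1,0],[0,0,0],-1],[[0.2,-1,0],[0,0,0],-1],[[0.2,-1,0],[0,0,0],-1],[[0.2,-1,0],[0,0,0],-1],[[0.2,-1,0],[0,0,0],-1]])

```text
time: 6.4
ee_pos: [0.4723, -0.0425, 0.1915]
orientation: [-3.141, 0.002, -3.141]
ft_force: [1.0, 0.5, -1.4]
width: 0.229
gripper_force: 20.0
```

Call:
jog_arm(moves=[[[0.2,-1,0],[0,0,0],-1],[[0.2,-1,0],[0,0,0],-1],[[0.2,-1,0],[0,0,0],-1],[[0.2,-1,0],[0,0,0],-1],[[0.2,-1,0],[0,0,0],-1],[[0.2,-1,0],[0,0,0],-1],[[0,0,0],[0,0,0],-1],[[0,0,0],[0,0,0],-1]])

```text
time: 7.2
ee_pos: [0.4482, -0.1618, 0.1909]
orientation: [-3.141, 0.001, 3.141]
ft_force: [0.2, -0.7, -0.9]
width: 0.229
gripper_force: 20.0
```

```bash
cat >> h.py <<'E'
def near(c,guess,r):
    """cork disc centre (z~.007) near guess, recess radius r: circle fit to reddish pixels in world"""
    M=np.linalg.inv(np.array(c['view'])); K=np.array(c['camera_matrix'],float); D=np.array(c['D'],float)
    px=c['pixels'].astype(int); H,W=px.shape[:2]
    uv=np.stack(np.meshgrid(np.arange(W),np.arange(H)),-1).reshape(-1,1,2).astype(float)
    p=cv2.undistortPoints(uv,K,D).reshape(-1,2)
    d=np.c_[p[:,0],-p[:,1],-np.ones(len(p))]@M[:3,:3].T
    G=(M[:3,3]+d*((.007-M[2,3])/d[:,2])[:,None]).reshape(H,W,3)
    m=(px[...,0]-px[...,2]>35)&(np.hypot(G[...,0]-guess[0],G[...,1]-guess[1])<r+.012)
    cs=cv2.morphologyEx(m.astype(np.uint8),cv2.MORPH_OPEN,np.ones((3,3)))
    q=G[cs>0][:,:2]; (cc,rr)=cv2.minEnclosingCircle(q.astype(np.float32))
    return len(q),q.mean(0).round(4),np.array(cc).round(4),round(rr,4),((q.min(0)+q.max(0))/2).round(4)
E
python3 - <<'E'
from h import *
c=snap('wrist','w2.png'); o=observe(); print(o['ee_pos'],o['width'],o['ft_force'])
print(near(c,(.4395,-.238),.019))
c=capture('top')
for g,r in (((.6168,-.043),.025),((.446,-.0446),.04),((.519,-.3945),.032)): print(near(c,g,r))
E
```

```text
[ 0.44825687 -0.16137466  0.19061802] 0.23476880707804132 [-0.28400143  0.97203393 -0.48776972]
(1793, array([ 0.4385, -0.238 ]), array([ 0.4395, -0.238 ]), 0.031, array([ 0.4386, -0.2375]))
(241, array([ 0.6174, -0.0429]), array([ 0.6179, -0.0431]), 0.0248, array([ 0.6173, -0.0428]))
(726, array([ 0.4462, -0.0443]), array([ 0.447, -0.044]), 0.0413, array([ 0.4454, -0.0447]))
(234, array([ 0.5284, -0.4009]), array([ 0.524 , -0.3994]), 0.0314, array([ 0.5268, -0.3989]))
```

View pics/w2.png

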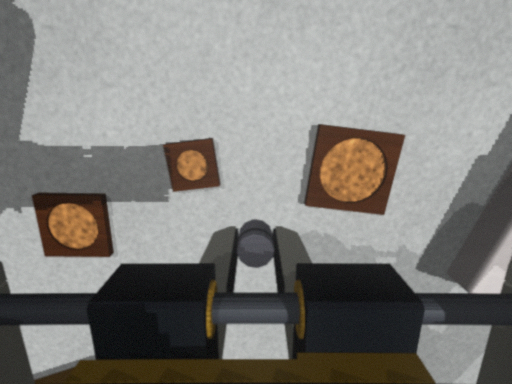

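Call:
jog_arm(moves=[[[0.16,-1,0],[0,0,0],-1],[[0.16,-1,0],[0,0,0],-1],[[0.16,-1,0.5],[0,0,0],-1],[[0,-0.83,1],[0,0,0],-1],[[0,0,1],[0,0,0],-1],[[0,0,1],[0,0,0],-1],[[0,0,1],[0,0,0],-1],[[0,0,1],[0,0,0],-1]])

```text
time: 8.1
ee_pos: [0.4387, -0.2374, 0.0791]
orientation: [3.142, 0.0, -3.14]
ft_force: [0.5, 0.1, -1.4]
width: 0.234
gripper_force: 20.0
```

Call:
jog_arm(moves=[[[0,0,1],[0,0,0],-1],[[0,0,1],[0,0,0],-1],[[0,0,0.7],[0,0,0],-1],[[0,0,0.3],[0,0,0],-1],[[0,0,0],[0,0,0],-1],[[0,0,0],[0,0,0],-1]])

```text
time: 8.7
ee_pos: [0.4389, -0.2384, 0.0204]
orientation: [-3.141, 0.001, -3.141]
ft_force: [0.1, 0.6, 0.4]
width: 0.229
gripper_force: 20.0
```

Call:
jog_arm(moves=[[[0,0,0.1],[0,0,0],-1],[[0,0,0.1],[0,0,0],-1],[[0,0,0.05],[0,0,0],-1],[[0,0,0],[0,0,0],-1],[[0,0,0],[0,0,0],-1]])

```text
time: 9.2
ee_pos: [0.4382, -0.2382, 0.0147]
orientation: [3.142, 0.0, -3.141]
ft_force: [-0.0, -0.2, -0.5]
width: 0.229
gripper_force: 20.0
```

Call:
jog_arm(moves=[[[0,0,0.05],[0,0,0],-1],[[0,0,0],[0,0,0],-1],[[0,0,0],[0,0,0],-1]])

```text
time: 9.5
ee_pos: [0.4384, -0.2383, 0.0145]
orientation: [-3.142, 0.0, -3.141]
ft_force: [-3.8, 2.5, 9.2]
width: 0.23
gripper_force: 20.0
```

Call:
jog_arm(moves=[[[0,0,-0.03],[0,0,0],-0.4],[[0,0,0],[0,0,0],-0.4],[[0,0,0],[0,0,0],-0.2],[[0,0,0],[0,0,0],0],[[0,0,0],[0,0,0],0],[[0,0,0],[0,0,0],0],[[0,0,-0.5],[0,0,0],0],[[0,0,-1],[0,0,0],0]])

```text
time: 10.3
ee_pos: [0.4369, -0.2373, 0.0434]
orientation: [3.14, -0.003, -3.141]
ft_force: [0.4, 1.0, 0.5]
width: 0.496
gripper_force: 0.0
```

Call:
jog_arm(moves=[[[0,0,-1],[0,0,0],0],[[0,0,-1],[0,0,0],1],[[0,0,-1],[0,0,0],1],[[0,0,-1],[0,0,0],1],[[0,0,-1],[0,0,0],1],[[0,0,-1],[0,0,0],1],[[0,0,-1],[0,0,0],1],[[0,0,0],[0,0,0],1]])

```text
time: 11.1
ee_pos: [0.4399, -0.2393, 0.1883]
orientation: [-3.138, 0.005, -3.141]
ft_force: [0.9, 0.7, 0.0]
width: 0.991
gripper_force: 0.0
```

```bash
cat >> h.py <<'E'
def tops(c,g,r,lo,hi):
    Y=world(c); q=Y[(np.hypot(Y[...,0]-g[0],Y[...,1]-g[1])<r)&(Y[...,2]>lo)&(Y[...,2]<hi)]
    return len(q),((q.min(0)+q.max(0))/2).round(4),(q.max(0)-q.min(0)).round(4),np.median(q,0).round(4)
E
python3 - <<'E'
from h import *
c=snap('wrist','w3.png'); o=observe(); print(o['ee_pos'],o['width'],o['ft_force'])
print(tops(c,(.4387,-.238),.03,.02,.05)); print(near(c,(.519,-.3945),.032),near(c,(.446,-.0446),.04))
c=capture('top'); print(tops(c,(.4387,-.238),.03,.02,.05))
E
```

```text
[ 0.4392308  -0.23886149  0.18627978] 1.0009287500884985 [-0.03929663  0.24614183 -0.17939966]
(310, array([ 0.4375, -0.2379,  0.0274]), array([0.0213, 0.0208, 0.0102]), array([ 0.4369, -0.2379,  0.0301]))
(2127, array([ 0.5113, -0.4006]), array([ 0.5189, -0.3945]), 0.044, array([ 0.5174, -0.3962])) (4619, array([ 0.4423, -0.0427]), array([ 0.446 , -0.0445]), 0.052, array([ 0.446 , -0.0415]))Traceback (most recent call last):
  File "<stdin>", line 4, in <module>
  File "h.py", line 30, in tops
    return len(q),((q.min(0)+q.max(0))/2).round(4),(q.max(0)-q.min(0)).round(4),np.median(q,0).round(4)
                    ~~~~~^^^
    return umr_minimum(a, axis, None, out, keepdims, initial, where)
ValueError: zero-size array to reduction operation minimum which has no identity
```

View pics/w3.png

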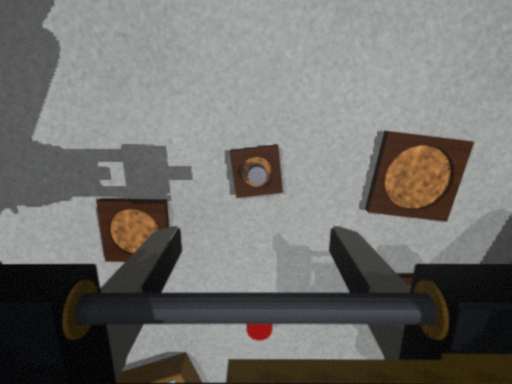

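The small weight sits in its recess at (257,174), with its top at z=0.030. Going back for the medium weight.

Call:
jog_arm(moves=[[[-0.2,1,0],[0,0,0],1],[[-0.2,1,0],[0,0,0],1],[[-0.2,1,0],[0,0,0],1],[[-0.2,1,0],[0,0,0],1],[[-0.2,1,0],[0,0,0],1],[[-0.2,1,0],[0,0,0],1],[[-0.2,1,0],[0,0,0],1],[[-0.2,1,0],[0,0,0],1]])

```text
time: 12.0
ee_pos: [0.4694, -0.0771, 0.1826]
orientation: [3.141, -0.002, -3.141]
ft_force: [0.7, -0.3, -0.4]
width: 0.997
gripper_force: 0.0
```

Call:
jog_arm(moves=[[[-0.2,1,0],[0,0,0],1],[[-0.2,1,0],[0,0,0],1],[[-0.2,1,0],[0,0,0],1],[[-0.2,1,0],[0,0,0],1],[[-0.2,1,0],[0,0,0],1],[[-0.2,1,0],[0,0,0],1],[[-0.2,1,0],[0,0,0],1],[[-0.2,1,0],[0,0,0],1]])

```text
time: 12.8
ee_pos: [0.5013, 0.0826, 0.1825]
orientation: [-3.141, -0.003, -3.141]
ft_force: [0.3, -0.4, -0.2]
width: 1.001
gripper_force: 0.0
```

Call:
jog_arm(moves=[[[-0.2,1,0],[0,0,0],1],[[-0.2,1,0],[0,0,0],1],[[-0.2,1,0],[0,0,0],1],[[-0.2,1,0],[0,0,0],1],[[-0.2,1,0],[0,0,0],1],[[0,0.9,0],[0,0,0],1],[[0,0.9,0],[0,0,0],1],[[0,0,0],[0,0,0],1]])

```text
time: 13.6
ee_pos: [0.521, 0.2193, 0.1824]
orientation: [-3.141, -0.003, -3.139]
ft_force: [1.0, -0.8, -0.0]
width: 1.0
gripper_force: 0.0
```

```bash
python3 - <<'E'
from h import *
c=snap('wrist'); o=observe(); print(o['ee_pos'],o['orientation'])
for lo,hi in((.137,.147),(.113,.123),(.089,.099)): print(tops(c,(.523,.219),.05,lo,hi))
E
```

```text
[0.52114499 0.21821535 0.18256582] [-3.14073810e+00 -2.50611918e-03 -3.13972984e+00]
(1450, array([0.525 , 0.2194, 0.1402]), array([0.0334, 0.0329, 0.0063]), array([0.5242, 0.2191, 0.1413]))
(929, array([0.5197, 0.22  , 0.118 ]), array([0.038 , 0.0473, 0.0099]), array([0.5113, 0.2215, 0.1173]))
(1043, array([0.5225, 0.2182, 0.094 ]), array([0.0574, 0.0629, 0.0099]), array([0.5076, 0.2101, 0.0933]))
```

Call:
jog_arm(moves=[[[-0.15,0.05,0.7],[0,0,0],1],[[0,0,0.8],[0,0,0],1],[[0,0,0.7],[0,0,0],1],[[0,0,0.4],[0,0,0],1],[[0,0,0.25],[0,0,0],1],[[0,0,0],[0,0,0],1],[[0,0,0],[0,0,0],0],[[0,0,0],[0,0,0],0]], newtons=25)

```text
time: 14.45
ee_pos: [0.5258, 0.219, 0.1281]
orientation: [3.141, 0.001, -3.141]
ft_force: [0.5, -0.2, -0.1]
width: 0.876
gripper_force: 0.0
```

Call:
jog_arm(moves=[[[0,0,0],[0,0,0],-1],[[0,0,0],[0,0,0],-1],[[0,0,0],[0,0,0],-1],[[0,0,0],[0,0,0],-1],[[0,0,0],[0,0,0],-1],[[0,0,0],[0,0,0],-1],[[0,0,0],[0,0,0],-1],[[0,0,0],[0,0,0],-1]])

```text
time: 15.25
ee_pos: [0.5251, 0.2189, 0.1272]
orientation: [3.142, -0.0, -3.141]
ft_force: [1.0, 0.2, 0.4]
width: 0.36
gripper_force: 25.0
```

Call:
jog_arm(moves=[[[0,0,-0.4],[0,0,0],-1],[[0,0,-0.8],[0,0,0],-1],[[0,0,-0.8],[0,0,0],-1],[[-0.35,-1,0],[0,0,0],-1],[[-0.35,-1,0],[0,0,0],-1],[[-0.35,-1,0],[0,0,0],-1],[[-0.35,-1,0],[0,0,0],-1],[[-0.35,-1,0],[0,0,0],-1]])

```text
time: 16.05
ee_pos: [0.5611, 0.1181, 0.1693]
orientation: [3.141, 0.002, -3.141]
ft_force: [-0.0, -0.1, -0.9]
width: 0.36
gripper_force: 25.0
```

Call:
jog_arm(moves=[[[-0.35,-1,0],[0,0,0],-1],[[-0.35,-1,0],[0,0,0],-1],[[-0.35,-1,0],[0,0,0],-1],[[-0.35,-1,0],[0,0,0],-1],[[-0.35,-1,0],[0,0,0],-1],[[0,0,0],[0,0,0],-1],[[0,0,0],[0,0,0],-1]])

```text
time: 16.75
ee_pos: [0.5957, 0.0186, 0.1686]
orientation: [3.141, 0.001, 3.141]
ft_force: [-0.1, -0.3, -1.8]
width: 0.359
gripper_force: 25.0
```

```bash
python3 - <<'E'
from h import *
c=snap('wrist','w4.png'); o=observe(); print(o['ee_pos'],o['width'],o['ft_force'])
print(near(c,(.6172,-.043),.025))
E
```

```text
[0.59549259 0.01921917 0.16833143] 0.3590728971005599 [-0.31243576  0.02804744 -1.65830027]
(2673, array([ 0.6169, -0.0407]), array([ 0.6172, -0.043 ]), 0.0371, array([ 0.6181, -0.0409]))
```

View pics/w4.png

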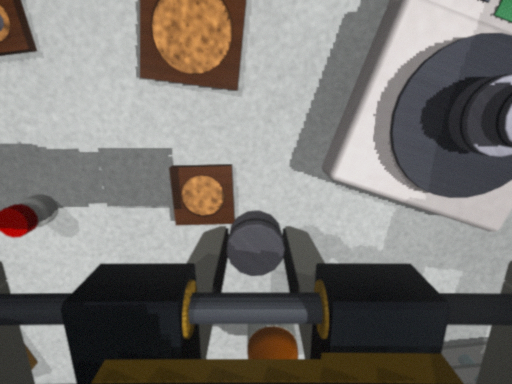

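Call:
jog_arm(moves=[[[-0.36,-1,0],[0,0,0],-1],[[-0.36,-1,0],[0,0,0],-1],[[-0.36,-1,0],[0,0,0],-1],[[0,-0.08,1],[0,0,0],-1],[[0,0,1],[0,0,0],-1],[[0,0,1],[0,0,0],-1],[[0,0,1],[0,0,0],-1],[[0,0,1],[0,0,0],-1]])

```text
time: 17.6
ee_pos: [0.6169, -0.0416, 0.0671]
orientation: [3.141, 0.001, -3.14]
ft_force: [-0.8, 0.3, -1.2]
width: 0.36
gripper_force: 25.0
```

Call:
jog_arm(moves=[[[0,0,1],[0,0,0],-1],[[0,0,0.8],[0,0,0],-1],[[0,0,0.4],[0,0,0],-1],[[0,0,0],[0,0,0],-1],[[0,0,0],[0,0,0],-1]])

```text
time: 18.1
ee_pos: [0.6174, -0.0426, 0.0241]
orientation: [-3.141, 0.001, -3.141]
ft_force: [0.3, 0.3, -1.2]
width: 0.359
gripper_force: 25.0
```

Call:
jog_arm(moves=[[[0,0,0.15],[0,0,0],-1],[[0,0,0.1],[0,0,0],-1],[[0,0,0.05],[0,0,0],-1],[[0,0,0],[0,0,0],-1],[[0,0,0],[0,0,0],-1]])

```text
time: 18.6
ee_pos: [0.6168, -0.0428, 0.0173]
orientation: [-3.142, 0.0, -3.141]
ft_force: [-0.2, -0.2, -1.9]
width: 0.355
gripper_force: 25.0
```

Call:
jog_arm(moves=[[[0,0,0.05],[0,0,0],-1],[[0,0,0],[0,0,0],-1],[[0,0,0],[0,0,0],-1]])

```text
time: 18.9
ee_pos: [0.6168, -0.0428, 0.0162]
orientation: [-3.142, -0.0, -3.141]
ft_force: [0.5, -1.1, -1.6]
width: 0.359
gripper_force: 25.0
```

Call:
jog_arm(moves=[[[0,0,0.05],[0,0,0],-1],[[0,0,0],[0,0,0],-1],[[0,0,0],[0,0,0],-1]])

```text
time: 19.2
ee_pos: [0.6169, -0.0428, 0.0162]
orientation: [-3.141, 0.0, -3.141]
ft_force: [-3.8, 0.8, 6.7]
width: 0.36
gripper_force: 25.0
```

Call:
jog_arm(moves=[[[0,0,-0.03],[0,0,0],-0.2],[[0,0,0],[0,0,0],0],[[0,0,0],[0,0,0],0.2],[[0,0,0],[0,0,0],0.4],[[0,0,0],[0,0,0],0.4],[[0,0,0],[0,0,0],0.4],[[0,0,-0.5],[0,0,0],0.4],[[0,0,-1],[0,0,0],0.4]])

```text
time: 20.0
ee_pos: [0.6152, -0.0425, 0.0447]
orientation: [3.141, -0.004, -3.141]
ft_force: [1.1, -0.6, 0.7]
width: 0.705
gripper_force: 0.0
```

Call:
jog_arm(moves=[[[0,0,-1],[0,0,0],0.4],[[0,0,-1],[0,0,0],1],[[0,0,-1],[0,0,0],1],[[0,0,-1],[0,0,0],1],[[0,0,-1],[0,0,0],1],[[0,0,-1],[0,0,0],1],[[0,0,-1],[0,0,0],1],[[0,0,0],[0,0,0],1]])

```text
time: 20.8
ee_pos: [0.619, -0.043, 0.1905]
orientation: [-3.141, 0.007, -3.141]
ft_force: [1.0, 0.4, 0.1]
width: 0.999
gripper_force: 0.0
```

```bash
python3 - <<'E'
from h import *
c=snap('wrist','w5.png'); o=observe(); print(o['ee_pos'],o['width'],o['ft_force'])
print(tops(c,(.617,-.043),.035,.02,.05)); print(near(c,(.446,-.0445),.04))
E
```

```text
[ 0.61807216 -0.04295984  0.18820142] 0.9989533700575961 [-0.48202138 -0.35510396  0.03786982]
(698, array([ 0.617 , -0.0428,  0.0265]), array([0.0336, 0.0337, 0.0118]), array([ 0.6156, -0.0424,  0.0303]))
(3899, array([ 0.4599, -0.0432]), array([ 0.4544, -0.0398]), 0.0479, array([ 0.4661, -0.0401]))
```

View pics/w5.png

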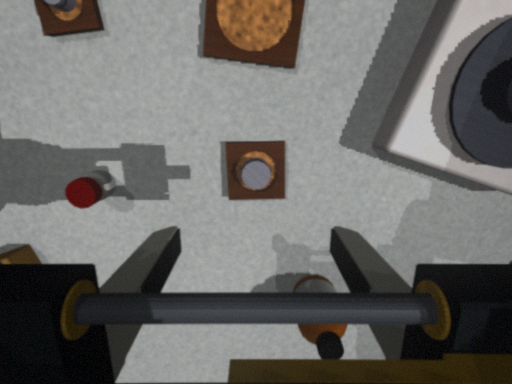

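The medium weight sits in its recess at (257,174), top at 0.030. Next is the large weight.

Call:
jog_arm(moves=[[[0.36,1,0],[0,0,0],1],[[0.36,1,0],[0,0,0],1],[[0.36,1,0],[0,0,0],1],[[0.36,1,0],[0,0,0],1],[[0.36,1,0],[0,0,0],1],[[0.36,1,0],[0,0,0],1],[[0.36,1,0],[0,0,0],1],[[0.36,1,0],[0,0,0],1]])

```text
time: 21.65
ee_pos: [0.558, 0.1179, 0.1842]
orientation: [-3.141, -0.002, -3.141]
ft_force: [-0.3, -0.2, -0.4]
width: 1.004
gripper_force: 0.0
```

Call:
jog_arm(moves=[[[0.36,1,0],[0,0,0],1],[[0.36,1,0.4],[0,0,0],1],[[0.36,1,0.4],[0,0,0],1],[[0.36,1,0.4],[0,0,0],1],[[0.36,1,0],[0,0,0],1],[[0,0,0],[0,0,0],1],[[0,0,0],[0,0,0],1]])

```text
time: 22.35
ee_pos: [0.5225, 0.2171, 0.1607]
orientation: [-3.141, -0.001, -3.14]
ft_force: [-0.7, -0.4, 1.0]
width: 1.001
gripper_force: 0.0
```

```bash
python3 - <<'E'
from h import *
c=snap('wrist'); o=observe(); print(o['ee_pos'],o['orientation'])
for lo,hi in((.113,.123),(.089,.099)): print(tops(c,(.523,.219),.05,lo,hi))
E
```

```text
[0.52293209 0.21669369 0.1611162 ] [-3.14087499e+00 -8.42582317e-04 -3.14108785e+00]
(2848, array([0.5242, 0.2202, 0.1163]), array([0.0475, 0.0469, 0.0066]), array([0.5231, 0.2199, 0.1173]))
(1215, array([0.523 , 0.2185, 0.094 ]), array([0.0583, 0.0632, 0.0099]), array([0.5075, 0.2094, 0.0933]))
```

Call:
jog_arm(moves=[[[-0.04,0.17,0.7],[0,0,0],1],[[0,0,0.8],[0,0,0],1],[[0,0,0.8],[0,0,0],1],[[0,0,0.45],[0,0,0],1],[[0,0,0.22],[0,0,0],1],[[0,0,0],[0,0,0],1],[[0,0,0],[0,0,0],0.2],[[0,0,0],[0,0,0],0.2]], newtons=35)

```text
time: 23.2
ee_pos: [0.5246, 0.2209, 0.1033]
orientation: [3.141, 0.001, -3.141]
ft_force: [0.0, -0.0, 0.7]
width: 0.872
gripper_force: 0.0
```

Call:
jog_arm(moves=[[[0,0,0],[0,0,0],-1],[[0,0,0],[0,0,0],-1],[[0,0,0],[0,0,0],-1],[[0,0,0],[0,0,0],-1],[[0,0,0],[0,0,0],-1],[[0,0,0],[0,0,0],-1],[[0,0,0],[0,0,0],-1]])

```text
time: 23.9
ee_pos: [0.524, 0.2206, 0.1026]
orientation: [3.142, 0.0, -3.141]
ft_force: [-0.3, -0.2, 1.2]
width: 0.508
gripper_force: 35.0
```

Call:
jog_arm(moves=[[[0,0,-0.4],[0,0,0],-1],[[0,0,-0.8],[0,0,0],-1],[[0,0,-0.8],[0,0,0],-1],[[0,-0.6,-0.3],[0,0,0],-1],[[0,-1,0],[0,0,0],-1],[[0,-1,0],[0,0,0],-1],[[0,-1,0],[0,0,0],-1],[[0,-1,0],[0,0,0],-1]])

```text
time: 24.7
ee_pos: [0.5241, 0.1271, 0.1492]
orientation: [-3.141, 0.001, -3.142]
ft_force: [0.4, -0.1, -1.8]
width: 0.508
gripper_force: 35.0
```

Call:
jog_arm(moves=[[[0,-1,0],[0,0,0],-1],[[0,-1,0],[0,0,0],-1],[[0,-1,0],[0,0,0],-1],[[0,-1,0],[0,0,0],-1],[[0,-1,0],[0,0,0],-1],[[0,-1,0],[0,0,0],-1],[[0,-1,0],[0,0,0],-1],[[0,-1,0],[0,0,0],-1]])

```text
time: 25.5
ee_pos: [0.5239, -0.033, 0.1492]
orientation: [-3.141, 0.001, 3.142]
ft_force: [0.8, 0.0, -2.6]
width: 0.507
gripper_force: 35.0
```

Call:
jog_arm(moves=[[[0,-1,0],[0,0,0],-1],[[0,-1,0],[0,0,0],-1],[[0,-1,0],[0,0,0],-1],[[0,-1,0],[0,0,0],-1],[[0,-1,0],[0,0,0],-1],[[0,-1,0],[0,0,0],-1],[[0,-1,0],[0,0,0],-1],[[0,-1,0],[0,0,0],-1]])

```text
time: 26.3
ee_pos: [0.5237, -0.193, 0.1492]
orientation: [-3.141, 0.001, 3.142]
ft_force: [0.2, 1.0, -2.4]
width: 0.511
gripper_force: 35.0
```

Call:
jog_arm(moves=[[[0,-1,0],[0,0,0],-1],[[0,-1,0],[0,0,0],-1],[[0,-1,0],[0,0,0],-1],[[0,-1,0],[0,0,0],-1],[[0,-1,0],[0,0,0],-1],[[0,-1,0],[0,0,0],-1],[[0,0,0],[0,0,0],-1],[[0,0,0],[0,0,0],-1]])

```text
time: 27.1
ee_pos: [0.5239, -0.312, 0.1482]
orientation: [3.141, -0.0, 3.141]
ft_force: [-0.4, 0.6, -2.5]
width: 0.508
gripper_force: 35.0
```

```bash
python3 - <<'E'
from h import *
c=snap('wrist','w6.png'); o=observe(); print(o['ee_pos'],o['width'],o['ft_force'],o['orientation'])
print(near(c,(.5185,-.395),.032))
E
```

```text
[ 0.52400932 -0.31138203  0.14828147] 0.5087127181844595 [ 0.14596748 -0.29275925 -2.06498504] [ 3.14100905e+00 -2.07573610e-04  3.14148347e+00]
(3999, array([ 0.5135, -0.3894]), array([ 0.5184, -0.395 ]), 0.044, array([ 0.5183, -0.3901]))
```

View pics/w6.png

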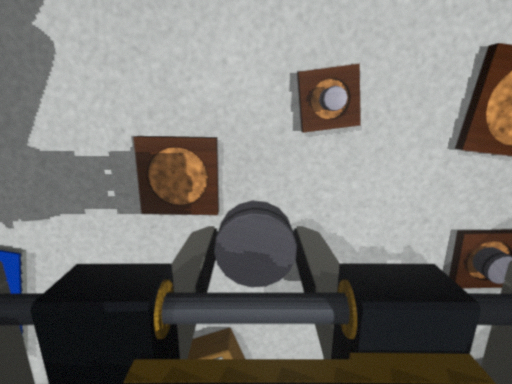

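The large holder's cork is centred at about (178,176) and its block spans (134–219, 137–215). The weight is held upright.

```bash
python3 - <<'E'
from h import *
c=capture('wrist'); M=np.linalg.inv(c['view'])
for u,v,z in((178,176.5,.007),(176.5,176,.012)):
    p=cv2.undistortPoints(np.array([[[u,v]]],float),np.array(c['camera_matrix'],float),np.array(c['D'],float)).ravel()
    d=M[:3,:3]@[p[0],-p[1],-1]; print((M[:3,3]+d*(z-M[2,3])/d[2]).round(4))
E
```

```text
[ 0.5179 -0.3943  0.007 ]
[ 0.5162 -0.3945  0.012 ]
```

Call:
jog_arm(moves=[[[0.14,-1,0],[0,0,0],-1],[[0.14,-1,0],[0,0,0],-1],[[0,-1,0],[0,0,0],-1],[[0,-1,0.3],[0,0,0],-1],[[0,-0.17,1],[0,0,0],-1],[[0,0,1],[0,0,0],-1],[[0,0,1],[0,0,0],-1],[[0,0,1],[0,0,0],-1]])

```text
time: 28.0
ee_pos: [0.5181, -0.3961, 0.0616]
orientation: [-3.141, -0.0, 3.141]
ft_force: [-0.8, -0.1, -2.6]
width: 0.507
gripper_force: 35.0
```

Call:
jog_arm(moves=[[[0,0,1],[0,0,0],-1],[[0,0,0.6],[0,0,0],-1],[[0,0,0.3],[0,0,0],-1],[[0,0,0],[0,0,0],-1],[[0,0,0],[0,0,0],-1]])

```text
time: 28.5
ee_pos: [0.519, -0.3955, 0.0254]
orientation: [-3.141, 0.001, -3.141]
ft_force: [-0.5, 0.2, -2.6]
width: 0.507
gripper_force: 35.0
```

Call:
jog_arm(moves=[[[0,0,0.2],[0,0,0],-1],[[0,0,0.13],[0,0,0],-1],[[0,0,0.05],[0,0,0],-1],[[0,0,0],[0,0,0],-1],[[0,0,0],[0,0,0],-1]])

```text
time: 29.0
ee_pos: [0.5185, -0.3948, 0.0169]
orientation: [-3.142, 0.0, -3.141]
ft_force: [-0.8, -0.3, -2.3]
width: 0.509
gripper_force: 35.0
```

Call:
jog_arm(moves=[[[0,0,0.05],[0,0,0],-1],[[0,0,0],[0,0,0],-1],[[0,0,0],[0,0,0],-1]])

```text
time: 29.3
ee_pos: [0.5185, -0.3948, 0.0158]
orientation: [3.142, -0.0, -3.141]
ft_force: [0.4, 0.3, -2.6]
width: 0.509
gripper_force: 35.0
```

Call:
jog_arm(moves=[[[0,0,0.05],[0,0,0],-1],[[0,0,0],[0,0,0],-1],[[0,0,0],[0,0,0],-1]])

```text
time: 29.6
ee_pos: [0.5186, -0.3949, 0.0155]
orientation: [-3.141, 0.0, -3.141]
ft_force: [-2.7, 2.3, 5.5]
width: 0.507
gripper_force: 35.0
```

Call:
jog_arm(moves=[[[0,0,-0.02],[0,0,0],0.1],[[0,0,0],[0,0,0],0.3],[[0,0,0],[0,0,0],0.5],[[0,0,0],[0,0,0],0.7],[[0,0,0],[0,0,0],0.7],[[0,0,0],[0,0,0],0.7],[[0,0,-0.5],[0,0,0],0.7],[[0,0,-1],[0,0,0],0.7]])

```text
time: 30.4
ee_pos: [0.5173, -0.3937, 0.044]
orientation: [3.139, -0.003, -3.141]
ft_force: [0.2, 0.3, 0.4]
width: 0.853
gripper_force: 0.0
```

Call:
jog_arm(moves=[[[0,0,-1],[0,0,0],1],[[0,0,-1],[0,0,0],1],[[0,0,-1],[0,0,0],1],[[0,0,-1],[0,0,0],1],[[0,0,-1],[0,0,0],1],[[0,0,-1],[0,0,0],1],[[0,0,0],[0,0,0],1],[[0,0,0],[0,0,0],1]])

```text
time: 31.2
ee_pos: [0.5188, -0.395, 0.1658]
orientation: [-3.141, 0.001, -3.141]
ft_force: [0.7, -0.8, -0.7]
width: 1.0
gripper_force: 0.0
```

```bash
python3 - <<'E'
from h import *
c=snap('wrist','w7.png'); o=observe(); print(o['ee_pos'],o['width'],o['ft_force'])
print(tops(c,(.518,-.395),.04,.02,.05))
E
```

```text
[ 0.51819859 -0.39454163  0.16452368] 1.0007063642631975 [-0.85763069 -0.51077215 -0.58051357]
(1567, array([ 0.5185, -0.3943,  0.0268]), array([0.0478, 0.0476, 0.0124]), array([ 0.5174, -0.3944,  0.0303]))
```

View pics/w7.png

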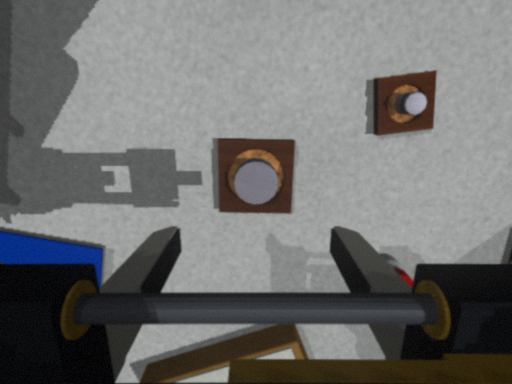

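The large weight is seated, showing at (257,182). Next is the giant weight.

Call:
jog_arm(moves=[[[-0.25,1,0],[0,0,0],1],[[0,1,0],[0,0,0],1],[[0,1,0],[0,0,0],1],[[0,1,0],[0,0,0],1],[[0,1,0],[0,0,0],1],[[0,1,0],[0,0,0],1],[[0,1,0],[0,0,0],1],[[0,1,0],[0,0,0],1]])

```text
time: 32.05
ee_pos: [0.5233, -0.233, 0.165]
orientation: [3.141, -0.0, -3.141]
ft_force: [0.3, -0.0, -0.0]
width: 0.998
gripper_force: 0.0
```

Call:
jog_arm(moves=[[[0,1,0],[0,0,0],1],[[0,1,0],[0,0,0],1],[[0,1,0],[0,0,0],1],[[0,1,0],[0,0,0],1],[[0,1,0],[0,0,0],1],[[0,1,0],[0,0,0],1],[[0,1,0],[0,0,0],1],[[0,1,0],[0,0,0],1]])

```text
time: 32.85
ee_pos: [0.5231, -0.0731, 0.1651]
orientation: [3.142, 0.0, -3.141]
ft_force: [-0.7, 0.2, -1.3]
width: 1.0
gripper_force: 0.0
```

Call:
jog_arm(moves=[[[0,1,0],[0,0,0],1],[[0,1,0],[0,0,0],1],[[0,1,0],[0,0,0],1],[[0,1,0],[0,0,0],1],[[0,1,0],[0,0,0],1],[[0,1,0],[0,0,0],1],[[0,1,0],[0,0,0],1],[[0,1,0],[0,0,0],1]])

```text
time: 33.65
ee_pos: [0.5228, 0.0868, 0.1652]
orientation: [3.142, 0.0, -3.141]
ft_force: [0.4, 0.7, 0.1]
width: 1.0
gripper_force: 0.0
```

Call:
jog_arm(moves=[[[0,1,0],[0,0,0],1],[[0,1,0],[0,0,0],1],[[0,1,0.5],[0,0,0],1],[[0,1,0.5],[0,0,0],1],[[0,1,0],[0,0,0],1],[[0,1,0],[0,0,0],1],[[0,0.5,0],[0,0,0],1],[[0,0,0],[0,0,0],1]])

```text
time: 34.45
ee_pos: [0.5228, 0.2166, 0.1452]
orientation: [3.141, -0.0, -3.14]
ft_force: [-0.3, 0.2, -0.1]
width: 1.001
gripper_force: 0.0
```

```bash
python3 - <<'E'
from h import *
c=snap('wrist'); o=observe(); print(o['ee_pos'],o['orientation'])
print(tops(c,(.523,.219),.05,.088,.099),tops(c,(.523,.219),.05,.066,.074))
c=snap('side'); print(tops(c,(.523,.219),.05,.088,.099))
E
```

```text
[0.52302126 0.21563111 0.14522146] [-3.14129390e+00  1.54283056e-05 -3.14009208e+00]
(4782, array([0.5257, 0.2183, 0.0918]), array([0.0643, 0.0636, 0.0075]), array([0.5234, 0.218 , 0.0933])) (4920, array([0.5233, 0.219 , 0.0704]), array([0.0994, 0.0996, 0.0067]), array([0.5031, 0.2204, 0.0694]))
(409, array([0.5261, 0.2193, 0.0925]), array([0.0622, 0.065 , 0.0087]), array([0.5302, 0.2275, 0.0935]))
```

Call:
jog_arm(moves=[[[-0.08,0.14,0.7],[0,0,0],1],[[0,0,0.8],[0,0,0],1],[[0,0,0.8],[0,0,0],1],[[0,0,0.6],[0,0,0],1],[[0,0,0.46],[0,0,0],1],[[0,0,0],[0,0,0],1],[[0,0,0],[0,0,0],0.5],[[0,0,0],[0,0,0],0.5]], newtons=50)

```text
time: 35.35
ee_pos: [0.5256, 0.2182, 0.0789]
orientation: [3.141, 0.001, -3.141]
ft_force: [0.4, 0.2, 1.0]
width: 0.872
gripper_force: 0.0
```

Call:
jog_arm(moves=[[[0,0,0],[0,0,0],-1],[[0,0,0],[0,0,0],-1],[[0,0,0],[0,0,0],-1],[[0,0,0],[0,0,0],-1],[[0,0,0],[0,0,0],-1],[[0,0,0],[0,0,0],-1]])

```text
time: 35.95
ee_pos: [0.5254, 0.2182, 0.0787]
orientation: [3.141, 0.001, -3.141]
ft_force: [-1.2, -0.5, 5.7]
width: 0.68
gripper_force: 50.0
```

Call:
jog_arm(moves=[[[0,0,-0.2],[0,0,0],-1],[[0,0,-0.4],[0,0,0],-1],[[0,0,-0.7],[0,0,0],-1],[[0,0,-0.9],[0,0,0],-1],[[0,-0.5,-0.8],[0,0,0],-1],[[0.2,-0.8,0],[0,0,0],-1],[[0.3,-0.8,0],[0,0,0],-1],[[0.3,-0.8,0],[0,0,0],-1]])

```text
time: 36.75
ee_pos: [0.5082, 0.1582, 0.1376]
orientation: [-3.141, -0.001, 3.141]
ft_force: [0.2, -0.7, -5.9]
width: 0.678
gripper_force: 50.0
```

Call:
jog_arm(moves=[[[0.3,-1,0],[0,0,0],-1],[[0.3,-1,0],[0,0,0],-1],[[0.3,-1,0],[0,0,0],-1],[[0.3,-1,0],[0,0,0],-1],[[0.3,-1,0],[0,0,0],-1],[[0,-0.6,0],[0,0,0],-1],[[0,0,0],[0,0,0],-1],[[0,0,0],[0,0,0],-1]])

```text
time: 37.55
ee_pos: [0.479, 0.0478, 0.1379]
orientation: [3.141, 0.0, 3.141]
ft_force: [-0.9, 0.6, -5.5]
width: 0.679
gripper_force: 50.0
```

```bash
python3 - <<'E'
from h import *
c=snap('wrist','w8.png'); o=observe(); print(o['ee_pos'],o['width'],o['ft_force'],o['orientation'])
print(near(c,(.446,-.0445),.04))
E
```

```text
[0.47905285 0.04818919 0.13797243] 0.6810831148485551 [-0.02784183  1.02330434 -4.70800976] [3.14118143e+00 4.46073051e-05 3.14141249e+00]
(6982, array([ 0.4383, -0.0432]), array([ 0.4459, -0.0445]), 0.052, array([ 0.4404, -0.0448]))
```

View pics/w8.png

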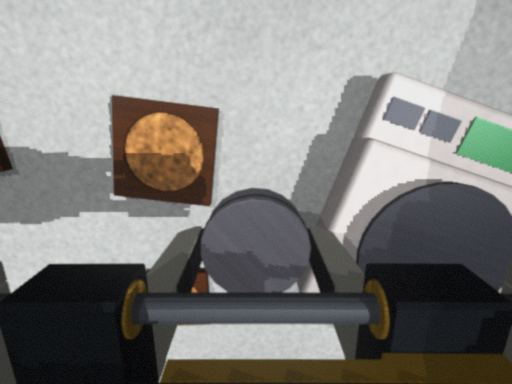

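The giant holder's cork is at (164,151), and the weight is held level.

Call:
jog_arm(moves=[[[0.4,-0.9,0],[0,0,0],-1],[[0.4,-1,0],[0,0,0],-1],[[0.4,-1,0],[0,0,0],-1],[[0.4,-1,0],[0,0,0],-1],[[0.06,-0.72,0.5],[0,0,0],-1],[[0,0,1],[0,0,0],-1],[[0,0,1],[0,0,0],-1],[[0,0,1],[0,0,0],-1]])

```text
time: 38.4
ee_pos: [0.4462, -0.0439, 0.0675]
orientation: [3.141, 0.001, -3.141]
ft_force: [0.3, -0.0, -6.3]
width: 0.679
gripper_force: 50.0
```

Call:
jog_arm(moves=[[[0,0,1],[0,0,0],-1],[[0,0,0.7],[0,0,0],-1],[[0,0,0.3],[0,0,0],-1],[[0,0,0],[0,0,0],-1],[[0,0,0],[0,0,0],-1]])

```text
time: 38.9
ee_pos: [0.4464, -0.0442, 0.0287]
orientation: [-3.141, 0.001, -3.141]
ft_force: [-0.4, 1.1, -4.8]
width: 0.679
gripper_force: 50.0
```

Call:
jog_arm(moves=[[[0,0,0.3],[0,0,0],-1],[[0,0,0.2],[0,0,0],-1],[[0,0,0.05],[0,0,0],-1],[[0,0,0],[0,0,0],-1],[[0,0,0],[0,0,0],-1]])

```text
time: 39.4
ee_pos: [0.4458, -0.0444, 0.0171]
orientation: [3.142, 0.0, -3.141]
ft_force: [0.2, 0.9, -5.2]
width: 0.678
gripper_force: 50.0
```

Call:
jog_arm(moves=[[[0,0,0.04],[0,0,0],-1],[[0,0,0],[0,0,0],-1],[[0,0,0],[0,0,0],-1]])

```text
time: 39.7
ee_pos: [0.4458, -0.0444, 0.0163]
orientation: [-3.142, 0.0, -3.141]
ft_force: [-0.8, -0.1, -5.4]
width: 0.681
gripper_force: 50.0
```

Call:
jog_arm(moves=[[[0,0,0.05],[0,0,0],-1],[[0,0,0],[0,0,0],-1],[[0,0,0],[0,0,0],-1]])

```text
time: 40.0
ee_pos: [0.4461, -0.0444, 0.0157]
orientation: [-3.142, 0.0, -3.141]
ft_force: [-2.8, 0.8, 2.0]
width: 0.678
gripper_force: 50.0
```

Call:
jog_arm(moves=[[[0,0,0],[0,0,0],0.5],[[0,0,0],[0,0,0],0.7],[[0,0,0],[0,0,0],1],[[0,0,0],[0,0,0],1],[[0,0,0],[0,0,0],1],[[0,0,0],[0,0,0],1],[[0,0,-0.3],[0,0,0],1],[[0,0,-1],[0,0,0],1]])

```text
time: 40.8
ee_pos: [0.4439, -0.044, 0.0399]
orientation: [3.141, -0.004, -3.141]
ft_force: [0.2, -0.4, 0.3]
width: 1.004
gripper_force: 0.0
```

Call:
jog_arm(moves=[[[0,0,-1],[0,0,0],1],[[0,0,-1],[0,0,0],1],[[0,0,-1],[0,0,0],1],[[0,0,-1],[0,0,0],1],[[0,0,-1],[0,0,0],1],[[0,0,-1],[0,0,0],1],[[0,0,0],[0,0,0],1],[[0,0,0],[0,0,0],1]])

```text
time: 41.6
ee_pos: [0.4461, -0.0444, 0.1614]
orientation: [-3.141, 0.001, -3.141]
ft_force: [-0.4, -0.1, -0.5]
width: 1.0
gripper_force: 0.0
```

```bash
python3 - <<'E'
from h import *
c=snap('wrist'); o=observe(); print(o['ee_pos'],o['width'],o['ft_force'])
print(tops(c,(.446,-.0444),.05,.02,.05))
c=snap('side','s9.png')
for g,r in (((.446,-.0444),.05),((.518,-.395),.04),((.617,-.043),.035),((.4387,-.238),.025)): print(tops(c,g,r,.02,.05))
E
```

```text
[ 0.44547298 -0.0443166   0.16054832] 0.9968826025401455 [-0.68690011 -0.75822748  0.03646121]
(2832, array([ 0.4458, -0.0442,  0.0275]), array([0.0635, 0.0624, 0.0111]), array([ 0.4446, -0.0437,  0.0303]))
(306, array([ 0.4482, -0.0416,  0.0278]), array([0.0628, 0.0643, 0.015 ]), array([ 0.4486, -0.0352,  0.0308]))
(100, array([ 0.5176, -0.3937,  0.0275]), array([0.043 , 0.0534, 0.0147]), array([ 0.518 , -0.3847,  0.0303]))
(95, array([ 0.617 , -0.0389,  0.0271]), array([0.0316, 0.0331, 0.0129]), array([ 0.6153, -0.0356,  0.0302]))
(37, array([ 0.4393, -0.2364,  0.0266]), array([0.0232, 0.0268, 0.0128]), array([ 0.4408, -0.2328,  0.0287]))
```

View pics/s9.png

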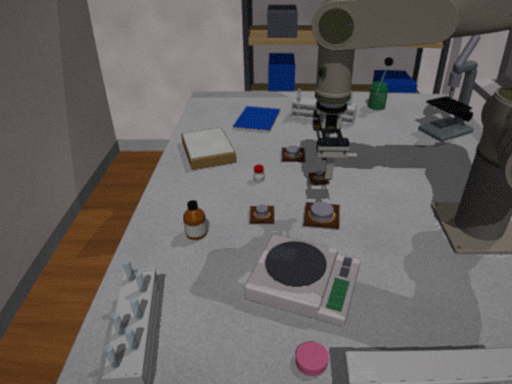

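All four weights sit in their recesses: giant (322,213), medium (262,213), large (293,152) and small (319,178). The pot (259,173) and bottle (195,220) have not moved, so I'm handing the job in.

```bash
python3 -c "
from workcell import job
print(job.close_job())"
```

```text
the job is handed in; nothing more can be done
None
```

All four weights sit flat and released in their own holders, the pot and bottle were left where they stood, and the job was handed in at about 42 s; no verdict came back.

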